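# Lay out the brass valves for the saleroom viewing

### The job

Lay out the four brass valves for the viewing: put each one on the plywood board that carries its outline, lying flat inside the outline with its arms pointing the way the painted arms do. Set each valve down rather than letting it drop, and leave the glass bowl and the wrench where they are.

Things in the scene. Friction and masses are not known exactly. Their poses are not given: they have to be found in the camera images.
- valve_straight: Loose valve body with two arms in line, along +x and -x (I shape, 90 mm long; the same after a half turn). Brass; arms lie level, 28 mm high, with octagonal collars ending 45 mm from the axis; upright square spindle in the middle, 18 x 18 mm, sides along x and y, 34 to 72 mm above the underside: grip it there from above. About 0.35 kg. Origin: spindle axis, at the underside; z up.
- valve_elbow: Loose valve body with two arms at a right angle, along +x and +y (L shape). Otherwise as valve_straight: same brass, arms, collars, spindle (18 mm square, 34 to 72 mm up), weight and origin (spindle axis, underside).
- valve_tee: Loose valve body with three arms, along +x, +y and -y (T shape, stem along +x). Otherwise as valve_straight: same brass, arms, collars, spindle (18 mm square, 34 to 72 mm up), weight and origin (spindle axis, underside).
- valve_cross: Loose valve body with four arms, along +x, -x, +y, -y (plus shape; the same after every quarter turn). Otherwise as valve_straight: same brass, arms, collars, spindle (18 mm square, 34 to 72 mm up), weight and origin (spindle axis, underside).
- board_straight: Fixed plywood board, 115 x 115 mm, 6 mm thick, with a black full-size valve outline painted on it: a straight bar along x, its middle at the origin. Origin: centre of the board's underside, on the table; the top is 6 mm above it. x and y run along the board's sides, z up.
- board_elbow: Fixed plywood board, 115 x 115 mm, 6 mm thick, with a black full-size valve outline painted on it: an L with arms along +x and +y; its corner (where the spindle axis goes) is at x = -15.5 mm, y = -15.5 mm from the origin. Origin: centre of the board's underside, on the table; the top is 6 mm above it. x and y run along the board's sides, z up.
- board_tee: Fixed plywood board, 115 x 115 mm, 6 mm thick, with a black full-size valve outline painted on it: a T, bar along y and stem along +x; its junction (where the spindle axis goes) is at x = -15.5 mm, y = 0 from the origin. Origin: centre of the board's underside, on the table; the top is 6 mm above it. x and y run along the board's sides, z up.
- board_cross: Fixed plywood board, 115 x 115 mm, 6 mm thick, with a black full-size valve outline painted on it: a plus with arms along x and y, its middle at the origin. Origin: centre of the board's underside, on the table; the top is 6 mm above it. x and y run along the board's sides, z up.
- glass_bowl: Bystander: loose green glass bowl, 110 mm across, 48 mm high, beyond the valves and boards (a fixed black crate, 55 mm high, stands there too, farther right). Origin: centre of its underside. Leave alone.
- wrench: Bystander: loose steel wrench lying flat on the table to the robot's left, about 180 mm long, 8 mm thick, along its x. Origin: near its middle, at the underside. Leave alone.
There are look-alikes about, which are no part of the job. Leave any blue, grey or pink look-alike of the valve_tee alone.

How it is judged:
By the outcome, as a careful person would: the job done as asked, in the order asked, and still so for the second after the job is handed in, with the robot touching nothing.
It also fails if it takes over 93 s, if anything falls off the work surface, if the arm or the gripper's body presses on something with over 40 N, if the wrist force passes 120 N, or if a joint passes its speed limit or range.

### The arm

A 6-joint arm with a two-finger parallel gripper is mounted at the origin on the work surface. World frame = base frame: x ahead of the robot, y to its left, z up, the work surface at z = 0. Lengths are in m, angles in degrees, forces in N, time in s.
With the tool pointing down it reaches from about 0.35 to 0.875 m from the base axis. Payload 4.2 kg.
Tool frame: the origin (TCP) lies on the front face of the gripper's body, between the roots of the fingers; the fingertips stand 70 mm ahead of it and the grasp point (between the pads) lies 51 mm ahead of it; z points along the fingers, y is the line along which they close (so a half turn about z gives the same grasp; the last joint's range is limited). The gripper opens to 87 mm and grips with 3 to 60 N. Pads are 19 mm wide; open, the fingers measure 117 mm over their backs; the gripper's body (75 mm by 190 mm) begins 51 mm behind the grasp point.
Start: joints at [78.988, 22.042, 0.453, 0, -68.411, -14.817], TCP at [0.272, 0.563, 0.292] pointing down, gripper open.
Joint ranges: [-179.83, 179.83], [-69.29, 118.12], [-61.27, 80.66], [-181.25, 117.63], [-171.15, -9.14], [-177.46, 177.46]. Speed limits (degrees/s): [159.86, 159.86, 180, 180, 180, 180].

### API

Orientations are given as a 3x3 rotation matrix whose columns are the frame's x, y, z axes.
In Python, from station import r gives the robot as it stands.
- The arm moves only by the shell command python3 -m pendant 'ROWS' [OPENING]. ROWS is JSON, a list of rows, each a list of 2 entries, a list of its own where there are three numbers: the shift along the tool's x, y, z in mm, then the turn, a rotation vector about the tool's x, y, z in rad. A call has 1 to 10 rows; each row is the pose to reach, as a shift and turn from the pose commanded when the call began, along the tool's axes at that moment; what a row does not reach only later rows make up. A row lasts 1/10 s, in which the tool goes at most 50 mm and 8.59 degrees, less where a joint would pass 70% of its speed; a pose out of reach is approached as far as the arm can. A call with a gripper value outside its range is refused whole. OPENING is the opening, from 0 (shut) to 1 (fully open), set as the call begins (- or left out, the last holds). The fingers move at their own pace and stop on an object; the grip force is fixed at half the most. Time passes only in rows, so rows that repeat a pose let the fingers close. It gives the time, the measured TCP pose, the force, the opening and the grip force at its end, in the units of the state.
- r.sense(): the state, without advancing time (a new reading comes with each control period).
- r.capture(name): name is "scene" or "top"; returns a dict with "frame" (384x512x3 uint8, red, green, blue), "vertical_fov" (degrees; the focal length in pixels is half the picture's height over the tangent of half this angle, whatever the lens; pixels are square), "cx", "cy" (the principal point, pixels), "rvec" (rotation vector, rad) and "tvec" (3), from world to camera coordinates, as OpenCV has them. Camera axes: x right, y down, z forward; pixel columns grow to the right and rows downward; lengths in m; the calibration is good to about 2 mm. A picture is of the moment at which its call begins. There is no depth.
- r.finish_job(): hands the job in; it is judged then, once.
The state is a dict: "time_s": time; "joints": joint angles; "joint_velocities": joint speeds; "effort": joint torques, N m; "tcp_pos": TCP position; "ee_rot": TCP orientation; "wrist_force": force on the tool from outside, world axes, zero at the start; "moment": the same for the moment, N m; "gripper_width": opening from 0.0 (shut) to 1.0 (fully open); "gripper_force": force on a finger pad.
Only numpy, scipy, OpenCV 4.12 (cv2) and the standard library are available. Lean on these libraries where they do the work, as an engineer would, in place of code of your own. Each camera call takes 0.05 s, during which the arm holds its last target. There are 200 camera calls.

## Working session

There is one attempt and no reset: what is moved stays moved. The work goes in short steps, Python scripts to look and compute and a shell command to move; the robot and the scene stay as the last step left them, time stands still between calls to the robot, and variables do not carry over. Pictures are saved under pics/ and viewed, at most 14 in all, crops included, and the job is handed in when it is done.

```bash
mkdir -p pics; ls
python3 - <<'E'
from station import r
import cv2
for n in("scene","top"):
    c=r.capture(n); cv2.imwrite(f"pics/{n}0.png",cv2.resize(c["frame"][:,:,::-1],(800,600),interpolation=cv2.INTER_CUBIC))
    print(n,c["vertical_fov"],c["cx"],c["cy"],c["rvec"],c["tvec"])
s=r.sense();print(s["tcp_pos"],s["ee_rot"],s["time_s"],s["wrist_force"])
E
```

```text
pics
scene 55.684921288229546 259.26485901825026 187.46198431552102 [ 1.41539011  2.13987747 -0.92025186] [ 0.16035974 -0.34080115  1.58767783]
top 57.4983007239566 256.6431250942471 193.33816489616893 [ 2.14346652 -2.10403707  0.22508658] [0.0503313  0.55778954 1.26376789]
[0.27211775 0.562221   0.29126973] [[ 9.00025136e-01 -4.35837341e-01 -7.52422250e-04]
 [-4.35837980e-01 -9.00023397e-01 -1.77209499e-03]
 [ 9.51475390e-05  1.92286423e-03 -9.99998147e-01]] 0.1 [-0.25991523 -0.36202009 -0.19434826]
```

View pics/top0.png

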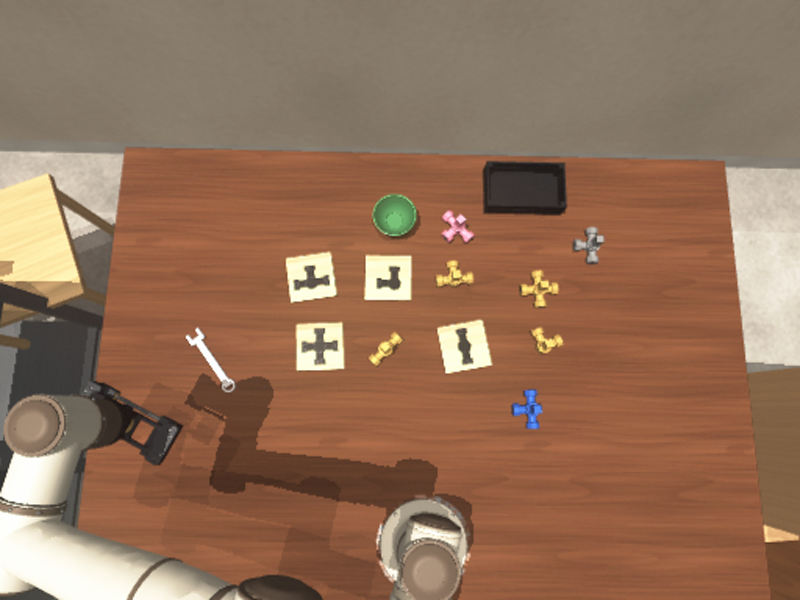

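View pics/scene0.png

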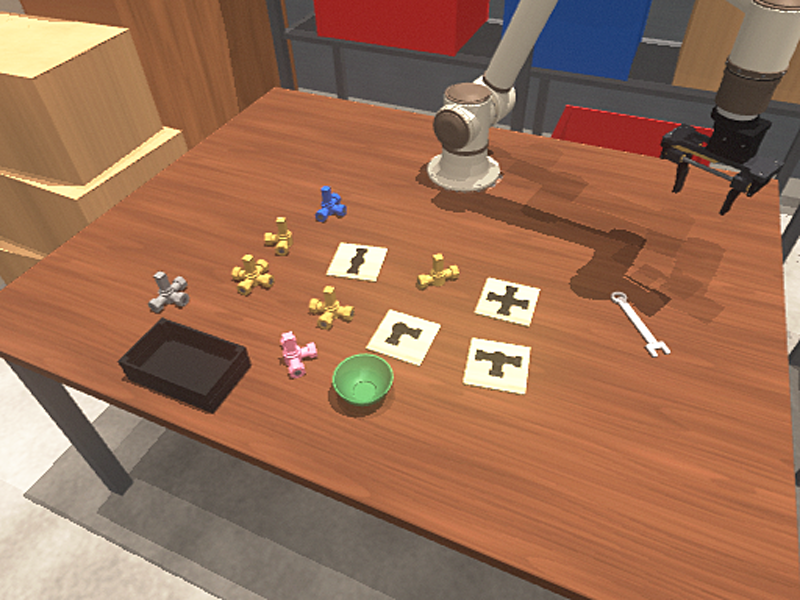

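The top view shows four brass valves at these enlarged pixels: straight (386,349), tee (455,275), cross (540,288) and elbow (546,342). The boards are tee (312,277), elbow (388,278), cross (320,346) and straight (464,346). The blue, grey and pink look-alikes are at (528,409), (590,245) and (458,227). Next I'll view an enlarged crop and fit poses.

```bash
cat > h.py <<'E'
from station import r
import numpy as np, cv2
from scipy.optimize import minimize
from scipy.spatial.transform import Rotation as R
Z=dict(straight=[0,180],elbow=[0,90],tee=[0,90,-90],cross=[0,90,180,-90])
def cam(n):
    c=r.capture(n); h=c["frame"].shape[0]; f=h/2/np.tan(np.radians(c["vertical_fov"]/2))
    c["K"]=np.array([[f,0,c["cx"]],[0,f,c["cy"]],[0,0,1.]]); c["rvec"]=np.array(c["rvec"],float); c["tvec"]=np.array(c["tvec"],float); return c
def proj(c,P): return cv2.projectPoints(np.array(P,float).reshape(-1,1,3),c["rvec"],c["tvec"],c["K"],None)[0].reshape(-1,2)
def back(c,uv,z):
    M=R.from_rotvec(c["rvec"]).as_matrix(); d=M.T@np.linalg.inv(c["K"])@np.array([uv[0],uv[1],1.]); o=-M.T@c["tvec"]
    return o+d*(z-o[2])/d[2]
def box(x0,x1,y0,y1,z0,z1): return np.array([[x,y,z] for x in(x0,x1) for y in(y0,y1) for z in(z0,z1)])
def octo(x0,x1,w):
    a=np.radians(22.5+45*np.arange(8)); q=w/2/np.cos(np.pi/8)
    return np.array([[x,q*np.cos(t),.014+q*np.sin(t)] for x in(x0,x1) for t in a])
def parts(kind):
    out=[box(-.009,.009,-.009,.009,.028,.072),box(-.012,.012,-.012,.012,.002,.03)]
    for a in Z[kind]:
        m=R.from_euler('z',a,degrees=True).as_matrix()
        out+=[octo(0,.04,.018)@m.T,octo(.031,.045,.028)@m.T]
    return out
def sil(c,kind,p,S=4):
    m=np.zeros((384*S,512*S),np.uint8); T=R.from_euler('z',p[2],degrees=True).as_matrix()
    for q in parts(kind):
        uv=proj(c,q@T.T+[p[0],p[1],p[3] if len(p)>3 else 0])
        cv2.fillConvexPoly(m,cv2.convexHull(np.round((uv+.5)*S-.5).astype(np.int32)),255)
    return cv2.resize(m,(512,384),interpolation=cv2.INTER_AREA)/255.
def ymask(c):
    h=cv2.cvtColor(c["frame"],cv2.COLOR_RGB2HSV); return ((h[...,0]>18)&(h[...,0]<32)&(h[...,1]>130)&(h[...,2]>60)).astype(float)
def fit(cs,kind,xy,yaws=range(0,360,15),z=0.):
    ms=[]
    for c in cs:
        u=proj(c,[[*xy,.03]])[0]; w=np.zeros((384,512)); cv2.circle(w,tuple(int(v) for v in u),26,1,-1); ms.append(ymask(c)*w)
    def cost(p): return sum(1-np.minimum(s,m).sum()/np.maximum(s,m).sum() for s,m in((sil(c,kind,[p[0]/1e3,p[1]/1e3,p[2],z]),m) for c,m in zip(cs,ms)))
    b=sorted((cost([xy[0]*1e3,xy[1]*1e3,y]),y) for y in yaws)[:3]
    res=[]
    for _,y in b:
        x0=np.array([xy[0]*1e3,xy[1]*1e3,y]); o=minimize(cost,x0,method='Nelder-Mead',options=dict(initial_simplex=[x0,x0+[8,0,0],x0+[0,8,0],x0+[0,0,10]],xatol=.1,fatol=1e-4,maxiter=150)); res.append((o.fun,*o.x))
    return min(res)
def go(x,y,z,yaw):
    """tool-frame shift (mm) and rotvec to reach grasp-point (x,y,z), tool y-axis at world yaw (mod 180), pointing down"""
    s=r.sense(); E=np.array(s["ee_rot"]); p=np.array(s["tcp_pos"])
    opts=[]
    for k in(0,90,180,270):
        t=np.radians(yaw+k); yy=np.array([np.cos(t),np.sin(t),0]); zz=np.array([0,0,-1.]); G=np.column_stack([np.cross(yy,zz),yy,zz])
        opts.append((k,np.round(E.T@(np.array([x,y,z+.051])-p)*1e3,1),np.round(R.from_matrix(E.T@G).as_rotvec(),3)))
    return opts
E
cat > m.py <<'E'
from h import *
cs=[cam("top"),cam("scene")]; t=cs[0]
cv2.imwrite("pics/crop1.png",cv2.resize(t["frame"][125:275,175:385,::-1],(798,570),interpolation=cv2.INTER_CUBIC))
for k,uv in dict(straight=(386,349),tee=(455,275),cross=(540,288),elbow=(546,342)).items():
    print(k,np.round(fit(cs,k,back(t,np.array(uv)*.64,.03)[:2]),2))
for c in cs:
    h=cv2.cvtColor(c["frame"],cv2.COLOR_RGB2HSV); m=((h[...,1]<90)&(h[...,2]>170)&(h[...,0]<40)).astype(np.uint8)
    for q in cv2.findContours(m,cv2.RETR_EXTERNAL,cv2.CHAIN_APPROX_NONE)[0]:
        if cv2.contourArea(q)<400: continue
        P=np.array([back(c,v,.006)[:2] for v in q[:,0]])
        rc=cv2.minAreaRect((P*1e3).astype(np.float32)); 
        if 90<max(rc[1])<140: print(np.round(q[:,0].mean(0)),rc, np.round(proj(c,[[rc[0][0]/1e3,rc[0][1]/1e3,.006]])))
E
python3 m.py
```

```text
straight [  1.18 448.33  98.1  136.47]
tee [  1.27 626.42 -70.18   5.25]
cross [   1.31  605.65 -283.53    4.02]
elbow [   1.41  461.1  -291.42  291.39]
[ 22. 305.] ((141.00448608398438, 909.4297485351562), (124.34444427490234, 133.78750610351562), 79.45793914794922) [[ 22. 303.]]
[204. 222.] ((452.8418884277344, 258.3374938964844), (113.53231048583984, 111.0416030883789), 3.1061489582061768) [[205. 221.]]
[297. 222.] ((459.7194519042969, -96.13085174560547), (113.70375061035156, 114.05533599853516), 11.486223220825195) [[297. 221.]]
[248. 178.] ((629.9539794921875, 96.76730346679688), (109.65538787841797, 114.17538452148438), 1.160334587097168) [[248. 177.]]
[198. 177.] ((627.9535522460938, 288.71258544921875), (113.75471496582031, 116.63030242919922), 9.76664924621582) [[199. 177.]]
[318. 234.] ((627.80029296875, 288.9751892089844), (113.84246826171875, 116.13737487792969), 9.84867000579834) [[318. 233.]]
[258. 215.] ((629.2837524414062, 94.63434600830078), (116.16222381591797, 114.2906494140625), 89.88166809082031) [[258. 215.]]
[325. 192.] ((451.93182373046875, 258.5325927734375), (114.3458251953125, 116.3012466430664), 3.1888487339019775) [[324. 192.]]
[228. 167.] ((459.11956787109375, -97.12410736083984), (113.8671875, 116.68630981445312), 11.262165069580078) [[228. 167.]]
```

View pics/crop1.png

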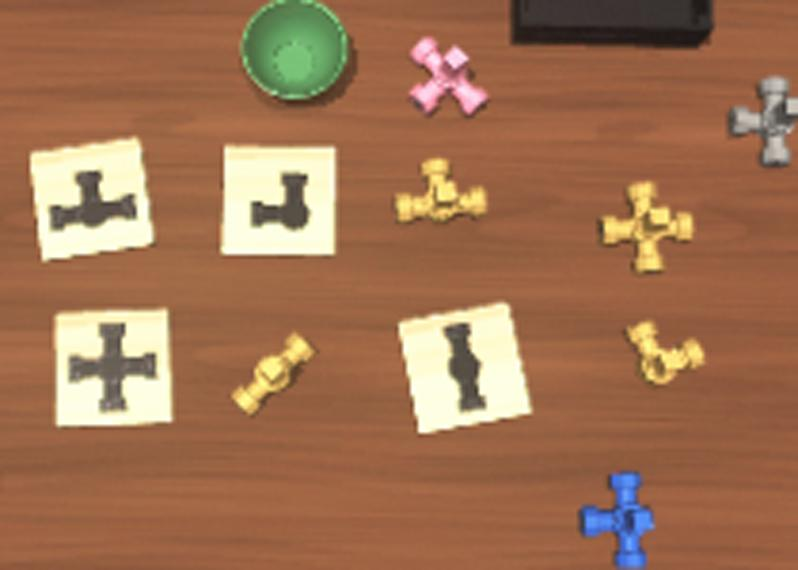

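The crop shows exactly one brass valve of each kind: tee (440,198), cross (648,225), elbow (660,355), straight (275,373). No brass look-alikes are present, only blue, grey and pink. The boards agree between cameras to 2 mm. The valve fit costs are high, so I'll check the mask.

Run:
```python
from h import *
cs=[cam("top"),cam("scene")]
t=cs[0]
h=cv2.cvtColor(t["frame"],cv2.COLOR_RGB2HSV)
for x,y in((290,176),(345,187),(340,182),(247,222),(252,215)): print(h[y,x],t["frame"][y,x])
o=[]
for c,sl in((cs[0],(150,250,235,375)),(cs[1],(135,215,160,300))):
    f=c["frame"][:,:,::-1].copy(); m=ymask(c)
    g=f.copy(); 
    for k,p in dict(straight=[.448,.098,136],tee=[.626,-.070,5],cross=[.606,-.284,4],elbow=[.461,-.291,291]).items():
        s=sil(c,k,p); g[s>.5,2]=0
    b=np.hstack([g[sl[0]:sl[1],sl[2]:sl[3]],np.dstack([m*255]*3)[sl[0]:sl[1],sl[2]:sl[3]].astype(np.uint8)]); o.append(cv2.resize(b,(800,290),interpolation=cv2.INTER_NEAREST))
cv2.imwrite("pics/dbg.png",np.vstack(o))
```

```text
[ 26 111 251] [251 237 142]
[ 18 147 182] [182 141  77]
[ 14 147 154] [154 107  65]
[ 28 110 254] [254 246 144]
[ 24 131 248] [248 223 121]
```

View pics/dbg.png

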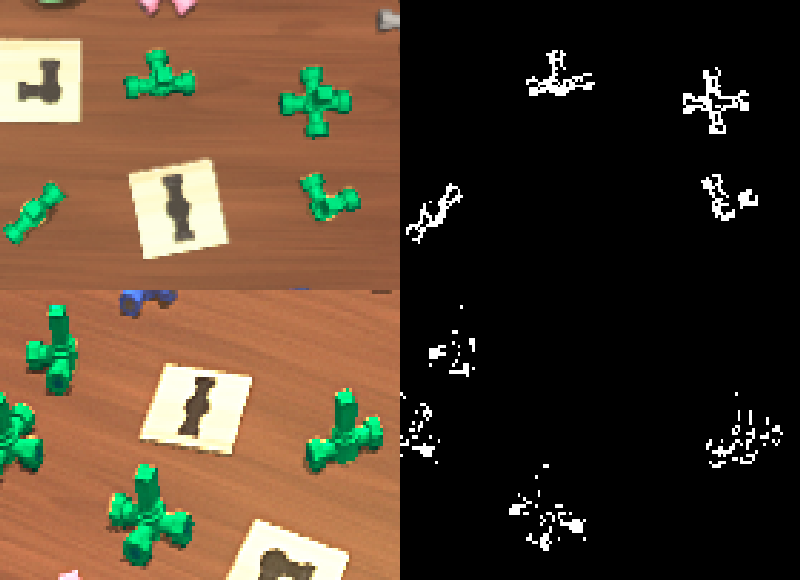

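The model matches, but the mask is patchy. I'll loosen it and refit.

```bash
sed -i 's/return ((h.*$/return cv2.morphologyEx(((h[...,0]>=17)\&(h[...,0]<34)\&(h[...,1]>92)\&(h[...,2]>50)).astype(np.uint8),cv2.MORPH_CLOSE,np.ones((3,3),np.uint8)).astype(float)/' h.py
python3 m.py | head -4; python3 -c "
from h import *
for o in go(.448,.098,.2,136): print(o)
print(r.sense()['time_s'])"
```

```text
straight [2.4000e-01 4.4796e+02 9.7480e+01 1.3600e+02]
tee [ 2.5000e-01  6.2625e+02 -7.1280e+01  6.6300e+00]
cross [ 3.7000e-01  6.0584e+02 -2.8318e+02  4.7600e+00]
elbow [   0.62  461.99 -288.98  290.23]
(0, array([360.6, 341.5,  41.2]), array([ 0.   , -0.   ,  1.888]))
(90, array([360.6, 341.5,  41.2]), array([ 0.   , -0.   ,  0.317]))
(180, array([360.6, 341.5,  41.2]), array([ 0.   ,  0.   , -1.254]))
(270, array([360.6, 341.5,  41.2]), array([ 0.000e+00,  1.000e-03, -2.824e+00]))
0.4
```

```bash
R='[[360.6,341.5,80],[0,0,0.317]]'; python3 -m pendant '[[[360.6,341.5,80],[0,0,0.317]],[[360.6,341.5,80],[0,0,0.317]],[[360.6,341.5,80],[0,0,0.317]],[[360.6,341.5,80],[0,0,0.317]],[[360.6,341.5,80],[0,0,0.317]],[[360.6,341.5,80],[0,0,0.317]],[[360.6,341.5,80],[0,0,0.317]],[[360.6,341.5,80],[0,0,0.317]],[[360.6,341.5,80],[0,0,0.317]],[[360.6,341.5,80],[0,0,0.317]]]' 0.6
python3 -c "
from h import *
for o in go(.448,.0975,.055,136): print(o)
print(r.sense()['joints'])"
```

```text
time_s: 1.4
tcp_pos: [0.4474, 0.0991, 0.213]
ee_rot: [[0.72, -0.694, 0.001], [-0.694, -0.72, 0.001], [0.0, -0.001, -1.0]]
wrist_force: [0.7, 1.2, 0.2]
gripper_width: 0.599
gripper_force: 0.0
(0, array([  1.5,   0.9, 107. ]), array([-1.000e-03,  1.000e-03,  1.572e+00]))
(90, array([  1.5,   0.9, 107. ]), array([-0.001, -0.   ,  0.001]))
(180, array([  1.5,   0.9, 107. ]), array([-1.00e-03, -1.00e-03, -1.57e+00]))
(270, array([  1.5,   0.9, 107. ]), array([ 1.000e-03, -2.000e-03, -3.141e+00]))
[ 3.28996859e+01  1.04181033e+01 -2.87607417e+01  1.03267004e-02
 -5.07369616e+01  1.31434739e+01]
```

```bash
python3 -m pendant '[[[1.5,0.9,45],[0,0,0]],[[1.5,0.9,75],[0,0,0]],[[1.5,0.9,95],[0,0,0]],[[1.5,0.9,107],[0,0,0]],[[1.5,0.9,107],[0,0,0]],[[1.5,0.9,107],[0,0,0]]]'
python3 -m pendant '[[[0,0,0],[0,0,0]],[[0,0,0],[0,0,0]],[[0,0,0],[0,0,0]],[[0,0,0],[0,0,0]],[[0,0,0],[0,0,0]],[[0,0,0],[0,0,0]],[[0,0,0],[0,0,0]]]' 0
```

```text
time_s: 2.0
tcp_pos: [0.4478, 0.0994, 0.1061]
ee_rot: [[0.72, -0.694, 0.0], [-0.694, -0.72, 0.0], [0.0, -0.0, -1.0]]
wrist_force: [-0.1, -0.5, -0.1]
gripper_width: 0.598
gripper_force: 0.0
time_s: 2.7
tcp_pos: [0.4474, 0.0991, 0.1059]
ee_rot: [[0.719, -0.695, -0.0], [-0.695, -0.719, -0.0], [-0.0, 0.0, -1.0]]
wrist_force: [-1.7, -0.1, 2.2]
gripper_width: 0.204
gripper_force: 30.0
```

```bash
python3 -m pendant '[[[0,0,-15],[0,0,0]],[[0,0,-50],[0,0,0]],[[0,0,-80],[0,0,0]],[[0,0,-80],[0,0,0]]]'
python3 -c "
from h import *
for o in go(.4594,-.0966,.13,11.4): print(o)"
```

```text
time_s: 3.1
tcp_pos: [0.4492, 0.1002, 0.1889]
ee_rot: [[0.72, -0.694, 0.007], [-0.694, -0.72, 0.004], [0.002, -0.008, -1.0]]
wrist_force: [0.7, -0.2, -3.5]
gripper_width: 0.204
gripper_force: 30.0
(0, array([143.9, 134.7,   7.2]), array([-0.   , -0.011, -2.537]))
(90, array([143.9, 134.7,   7.2]), array([-0.007,  0.007,  2.175]))
(180, array([143.9, 134.7,   7.2]), array([-0.008,  0.   ,  0.605]))
(270, array([143.9, 134.7,   7.2]), array([-0.006, -0.006, -0.966]))
```

```bash
python3 -m pendant '[[[144,135,8],[0,0,-0.966]],[[144,135,8],[0,0,-0.966]],[[144,135,8],[0,0,-0.966]],[[144,135,8],[0,0,-0.966]],[[144,135,8],[0,0,-0.966]],[[144,135,8],[0,0,-0.966]],[[144,135,8],[0,0,-0.966]],[[144,135,8],[0,0,-0.966]],[[144,135,8],[0,0,-0.966]],[[144,135,8],[0,0,-0.966]]]'
python3 - <<'E'
from h import *
for o in go(.4594,-.0966,.061,11.4): print(o)
cs=[cam("top"),cam("scene")]
zz=r.sense()["tcp_pos"][2]-.106
cv2.imwrite("pics/s1.png",cv2.resize(cs[1]["frame"][100:260,130:360,::-1],(800,556),interpolation=cv2.INTER_CUBIC))
print(zz,fit(cs[1:],"straight",(.4594,-.0966),[0,10,20],z=zz))
E
```

```text
time_s: 4.1
tcp_pos: [0.4569, -0.0977, 0.1771]
ee_rot: [[0.981, 0.195, -0.001], [0.195, -0.981, 0.0], [-0.001, -0.0, -1.0]]
wrist_force: [-0.4, 0.1, -3.3]
gripper_width: 0.202
gripper_force: 30.0
(0, array([ 2.7, -0.6, 65.1]), array([-1.000e-03,  1.000e-03, -1.573e+00]))
(90, array([ 2.7, -0.6, 65.1]), array([2.000e-03, 1.000e-03, 3.139e+00]))
(180, array([ 2.7, -0.6, 65.1]), array([1.000e-03, 1.000e-03, 1.568e+00]))
(270, array([ 2.7, -0.6, 65.1]), array([-0.   ,  0.001, -0.003]))
0.07147690107562292 (np.float64(0.7210911217639502), np.float64(510.99391988304455), np.float64(-80.66565565617742), np.float64(3.7582224154309953))
```

View pics/s1.png

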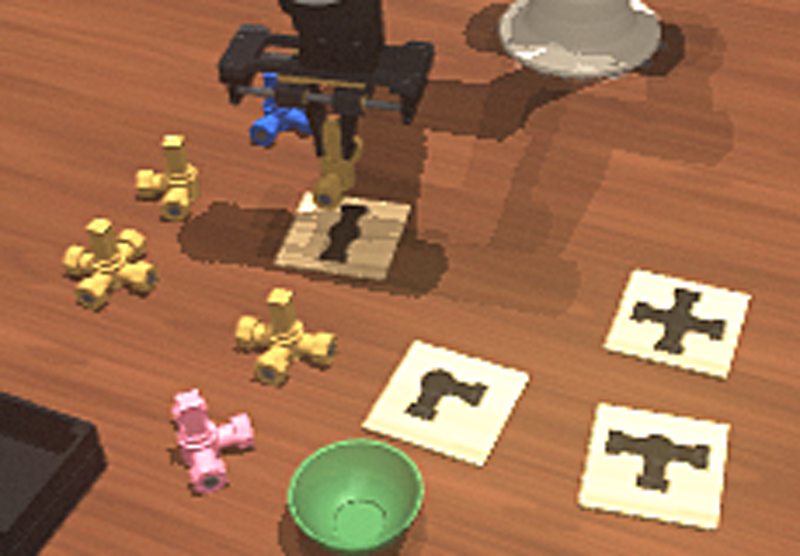

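The straight valve is held level at crop pixel (335,180), above its board (345,235) and aligned with the outline. Lowering it now.

```bash
python3 -m pendant '[[[2.5,-0.5,30],[0,0,0]],[[2.5,-0.5,48],[0,0,0]],[[2.5,-0.5,57],[0,0,0]],[[2.5,-0.5,61],[0,0,0]],[[2.5,-0.5,63],[0,0,0]],[[2.5,-0.5,64],[0,0,0]],[[2.5,-0.5,64],[0,0,0]]]'
```

```text
time_s: 4.9
tcp_pos: [0.4601, -0.0969, 0.1143]
ee_rot: [[0.98, 0.197, 0.001], [0.197, -0.98, 0.0], [0.001, 0.0, -1.0]]
wrist_force: [0.8, -0.9, -3.1]
gripper_width: 0.202
gripper_force: 30.0
```

```bash
python3 -m pendant '[[[0,0,1],[0,0,0]],[[0,0,1.7],[0,0,0]],[[0,0,1.7],[0,0,0]]]'
```

```text
time_s: 5.2
tcp_pos: [0.4598, -0.097, 0.1123]
ee_rot: [[0.98, 0.197, 0.001], [0.197, -0.98, 0.0], [0.001, 0.0, -1.0]]
wrist_force: [0.4, 0.5, -2.6]
gripper_width: 0.207
gripper_force: 30.0
```

```bash
python3 -m pendant '[[[0,0,0.6],[0,0,0]],[[0,0,1],[0,0,0]],[[0,0,1],[0,0,0]]]'
```

```text
time_s: 5.5
tcp_pos: [0.4597, -0.097, 0.112]
ee_rot: [[0.98, 0.197, 0.0], [0.197, -0.98, -0.0], [0.0, 0.0, -1.0]]
wrist_force: [-3.7, 0.4, 4.3]
gripper_width: 0.206
gripper_force: 30.0
```

```bash
python3 -m pendant '[[[0,0,0],[0,0,0]],[[0,0,0],[0,0,0]],[[0,0,0],[0,0,0]],[[0,0,0],[0,0,0]],[[0,0,-10],[0,0,0]],[[0,0,-50],[0,0,0]],[[0,0,-80],[0,0,0]],[[0,0,-80],[0,0,0]]]' 0.6
python3 - <<'E'
from h import *
for o in go(.6263,-.0713,.13,6.6): print(o)
print(r.sense()["joints"])
cs=[cam("top"),cam("scene")]
print(fit(cs,"straight",(.4594,-.0966),[5,10,15,20],z=.006))
E
```

```text
time_s: 6.3
tcp_pos: [0.4623, -0.0969, 0.1959]
ee_rot: [[0.98, 0.198, 0.011], [0.198, -0.98, 0.0], [0.011, 0.002, -1.0]]
wrist_force: [0.2, 0.7, 0.9]
gripper_width: 0.593
gripper_force: 0.0
(0, array([165.6,   7.4,  16.7]), array([ 0.009, -0.007, -1.487]))
(90, array([165.6,   7.4,  16.7]), array([ 1.600e-02,  2.000e-03, -3.057e+00]))
(180, array([165.6,   7.4,  16.7]), array([-0.007, -0.01 ,  1.655]))
(270, array([165.6,   7.4,  16.7]), array([ 0.001, -0.011,  0.084]))
[  7.97665975  12.81785401 -28.58490134   0.09918003 -47.98678646
  93.3805878 ]
(np.float64(1.4810271205664058), np.float64(447.4387039849331), np.float64(-101.81675830316209), np.float64(-18.71772591574264))
```

```bash
python3 -m pendant '[[[166,6,16],[0,0,0.084]],[[166,6,16],[0,0,0.084]],[[166,6,16],[0,0,0.084]],[[166,6,16],[0,0,0.084]],[[166,6,16],[0,0,0.084]],[[166,6,16],[0,0,0.084]],[[166,6,16],[0,0,0.084]]]'
python3 - <<'E'
from h import *
print(go(.6263,-.0713,.055,6.6)[3])
cs=[cam("top"),cam("scene")]
cv2.imwrite("pics/s2.png",cv2.resize(cs[0]["frame"][125:275,175:385,::-1],(798,570),interpolation=cv2.INTER_CUBIC))
for c in cs:print(fit([c],"straight",(.4594,-.0966),[5,10,15,20],z=.006))
E
```

```text
time_s: 7.1
tcp_pos: [0.6221, -0.0704, 0.1746]
ee_rot: [[0.994, 0.114, -0.002], [0.114, -0.994, -0.0], [-0.002, -0.0, -1.0]]
wrist_force: [2.0, 0.2, -0.5]
gripper_width: 0.603
gripper_force: 0.0
(270, array([ 4.2,  1.3, 68.6]), array([-0.   ,  0.002, -0.001]))
(np.float64(0.7588235294117647), np.float64(462.03469864540466), np.float64(-91.27162851508916), np.float64(13.684319808813441))
(np.float64(0.5211051999962202), np.float64(475.83756066678876), np.float64(-51.433815312115826), np.float64(-5.8111878553029825))
```

View pics/s2.png

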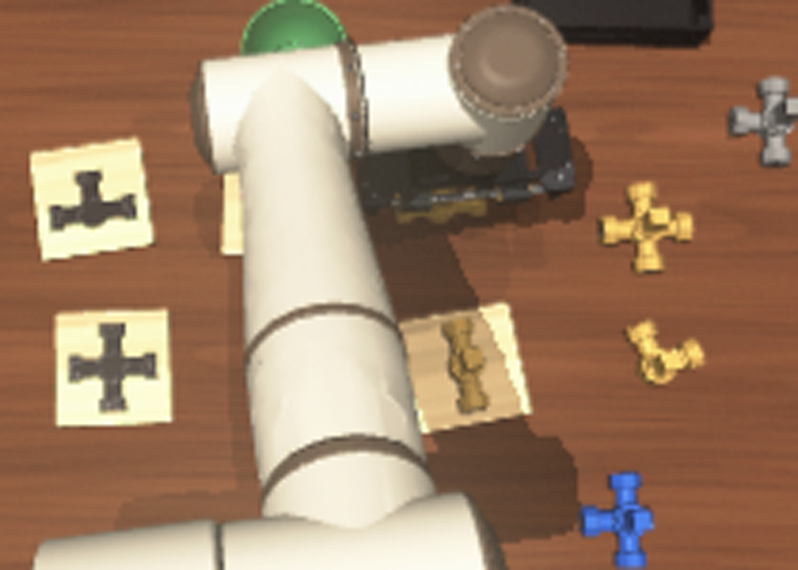

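The straight valve covers its outline at (463,365), so that one is good. Next I'll descend on the tee.

```bash
python3 -m pendant '[[[3.5,1,40],[0,0,0]],[[3.5,1,60],[0,0,0]],[[3.5,1,69],[0,0,0]],[[3.5,1,69],[0,0,0]],[[3.5,1,69],[0,0,0]]]'
python3 -m pendant '[[[0,0,0],[0,0,0]],[[0,0,0],[0,0,0]],[[0,0,0],[0,0,0]],[[0,0,0],[0,0,0]],[[0,0,0],[0,0,0]],[[0,0,0],[0,0,0]]]' 0
python3 -m pendant '[[[0,0,-15],[0,0,0]],[[0,0,-50],[0,0,0]],[[0,0,-80],[0,0,0]],[[0,0,-80],[0,0,0]],[[0,0,-80],[0,0,0]]]'
python3 -c "
from h import *
print(go(.6126,.2862,.13,9.8)[3],r.sense()['joints'])"
```

```text
time_s: 7.7
tcp_pos: [0.6277, -0.0708, 0.1074]
ee_rot: [[0.993, 0.114, 0.002], [0.114, -0.993, -0.0], [0.002, 0.0, -1.0]]
wrist_force: [0.3, 0.5, 0.8]
gripper_width: 0.6
gripper_force: 0.0
time_s: 8.3
tcp_pos: [0.6272, -0.0709, 0.1062]
ee_rot: [[0.993, 0.114, 0.0], [0.114, -0.993, -0.0], [0.0, 0.0, -1.0]]
wrist_force: [-0.5, -0.7, -0.2]
gripper_width: 0.203
gripper_force: 30.0
time_s: 8.8
tcp_pos: [0.6262, -0.0705, 0.185]
ee_rot: [[0.994, 0.113, -0.002], [0.113, -0.994, 0.001], [-0.002, -0.001, -1.0]]
wrist_force: [-1.0, -0.1, -5.7]
gripper_width: 0.204
gripper_force: 30.0
(270, array([  26.8, -356. ,    4.4]), array([-0.001,  0.002, -0.058])) [  8.23285298  27.69609169  -6.79153464  -0.09442404 -55.61092866
  88.31163451]
```

```bash
python3 -m pendant '[[[27,-356,0],[0,0,-0.056]],[[27,-356,0],[0,0,-0.056]],[[27,-356,0],[0,0,-0.056]],[[27,-356,0],[0,0,-0.056]],[[27,-356,0],[0,0,-0.056]],[[27,-356,0],[0,0,-0.056]],[[27,-356,0],[0,0,-0.056]],[[27,-356,0],[0,0,-0.056]],[[27,-356,0],[0,0,-0.056]],[[27,-356,0],[0,0,-0.056]]]'
python3 -m pendant '[[[0,0,0],[0,0,0]]]'
python3 -c "
from h import *
print(go(.6126,.2862,.061,9.8)[3])"
```

```text
time_s: 9.8
tcp_pos: [0.6124, 0.2848, 0.1836]
ee_rot: [[0.986, 0.169, -0.004], [0.169, -0.986, -0.003], [-0.005, 0.002, -1.0]]
wrist_force: [0.0, -0.2, -4.7]
gripper_width: 0.205
gripper_force: 30.0
time_s: 9.9
tcp_pos: [0.6131, 0.2841, 0.1849]
ee_rot: [[0.986, 0.167, -0.002], [0.167, -0.986, -0.002], [-0.003, 0.001, -1.0]]
wrist_force: [0.1, -0.7, -3.9]
gripper_width: 0.203
gripper_force: 30.0
(270, array([ 0. , -2.2, 72.9]), array([ 0.001,  0.003, -0.003]))
```

```bash
python3 -m pendant '[[[0.5,-2,40],[0,0,0]],[[0.5,-2,60],[0,0,0]],[[0.5,-2,67],[0,0,0]],[[0.5,-2,70],[0,0,0]],[[0.5,-2,71],[0,0,0]],[[0.5,-2,71],[0,0,0]],[[0.5,-2,71],[0,0,0]]]'
```

```text
time_s: 10.6
tcp_pos: [0.6142, 0.2884, 0.1165]
ee_rot: [[0.986, 0.169, 0.002], [0.169, -0.986, 0.001], [0.002, -0.001, -1.0]]
wrist_force: [-0.0, 0.4, -4.5]
gripper_width: 0.205
gripper_force: 30.0
```

```bash
python3 -m pendant '[[[-1,1.8,0],[0,0,0]],[[-1,1.8,1.5],[0,0,0]],[[-1,1.8,3],[0,0,0]],[[-1,1.8,4],[0,0,0]],[[-1,1.8,4],[0,0,0]]]'
```

```text
time_s: 11.1
tcp_pos: [0.6129, 0.2862, 0.1122]
ee_rot: [[0.985, 0.17, 0.0], [0.17, -0.985, -0.0], [0.0, 0.0, -1.0]]
wrist_force: [-2.7, -1.4, 3.9]
gripper_width: 0.202
gripper_force: 30.0
```

```bash
python3 -m pendant '[[[0,0,0],[0,0,0]],[[0,0,0],[0,0,0]],[[0,0,0],[0,0,0]],[[0,0,0],[0,0,0]],[[0,0,-10],[0,0,0]],[[0,0,-50],[0,0,0]],[[0,0,-75],[0,0,0]],[[0,0,-75],[0,0,0]],[[0,0,-75],[0,0,0]]]' 0.6
python3 - <<'E'
from h import *
cs=[cam("top"),cam("scene")]
print(fit(cs,"cross",(.606,-.283),[0,5,10]))
print(fit(cs,"elbow",(.462,-.289),[280,290,300]))
print(fit(cs,"straight",(.4594,-.0966),[5,10,15,20],z=.006))
print(go(.6058,-.2832,.13,4.8)[3])
E
```

```text
time_s: 12.0
tcp_pos: [0.613, 0.2863, 0.1875]
ee_rot: [[0.986, 0.169, 0.002], [0.169, -0.986, 0.002], [0.002, -0.001, -1.0]]
wrist_force: [-0.1, 0.2, 0.1]
gripper_width: 0.6
gripper_force: 0.0
(np.float64(0.3615234320148958), np.float64(605.3903491947715), np.float64(-283.16679269341734), np.float64(4.229399452228584))
(np.float64(0.47977863263072296), np.float64(461.92303516263155), np.float64(-289.04039484085985), np.float64(290.06581543475124))
(np.float64(0.594039157375251), np.float64(461.32883699738807), np.float64(-95.9083312078165), np.float64(11.961566098011042))
(270, array([-102.7,  559.7,    4.7]), array([0.001, 0.002, 0.086]))
```

```bash
python3 -m pendant '[[[-102.5,559.5,4],[0,0,0.086]],[[-102.5,559.5,4],[0,0,0.086]],[[-102.5,559.5,4],[0,0,0.086]],[[-102.5,559.5,4],[0,0,0.086]],[[-102.5,559.5,4],[0,0,0.086]],[[-102.5,559.5,4],[0,0,0.086]],[[-102.5,559.5,4],[0,0,0.086]],[[-102.5,559.5,4],[0,0,0.086]],[[-102.5,559.5,4],[0,0,0.086]],[[-102.5,559.5,4],[0,0,0.086]]]'
python3 -c "
from h import *
print(go(.6056,-.2832,.13,4.5)[3])"
```

```text
time_s: 13.1
tcp_pos: [0.6066, -0.2158, 0.1812]
ee_rot: [[0.996, 0.084, -0.002], [0.084, -0.996, 0.0], [-0.002, -0.0, -1.0]]
wrist_force: [1.2, 0.8, -0.2]
gripper_width: 0.601
gripper_force: 0.0
(270, array([-6.6, 67.1,  0.2]), array([-0.   ,  0.002,  0.006]))
```

```bash
python3 -m pendant '[[[-6,60,0],[0,0,0.006]],[[-6,60,0],[0,0,0.006]],[[-6,60,0],[0,0,0.006]],[[-6,60,0],[0,0,0.006]],[[-6,60,0],[0,0,0.006]]]'
python3 -c "
from h import *
print(go(.6056,-.2832,.055,4.5)[3])"
```

```text
time_s: 13.6
tcp_pos: [0.6066, -0.2725, 0.1822]
ee_rot: [[0.997, 0.08, -0.001], [0.08, -0.997, 0.0], [-0.001, -0.0, -1.0]]
wrist_force: [-0.8, -0.2, -0.3]
gripper_width: 0.601
gripper_force: 0.0
(270, array([-1.8, 10.6, 76.2]), array([-0.   ,  0.001,  0.002]))
```

```bash
python3 -m pendant '[[[-1.5,10.5,20],[0,0,0]],[[-1.5,10.5,20],[0,0,0]],[[-1.5,10.5,55],[0,0,0]],[[-1.5,10.5,70],[0,0,0]],[[-1.5,10.5,76],[0,0,0]],[[-1.5,10.5,76],[0,0,0]],[[-1.5,10.5,76],[0,0,0]]]'
python3 -m pendant '[[[0,0,0],[0,0,0]],[[0,0,0],[0,0,0]],[[0,0,0],[0,0,0]],[[0,0,0],[0,0,0]],[[0,0,0],[0,0,0]],[[0,0,0],[0,0,0]]]' 0
```

```text
time_s: 14.3
tcp_pos: [0.6066, -0.2847, 0.1077]
ee_rot: [[0.997, 0.079, 0.002], [0.079, -0.997, -0.001], [0.002, 0.001, -1.0]]
wrist_force: [-0.1, -0.3, -0.1]
gripper_width: 0.598
gripper_force: 0.0
time_s: 14.9
tcp_pos: [0.6057, -0.2844, 0.1067]
ee_rot: [[0.997, 0.078, -0.0], [0.078, -0.997, 0.0], [-0.0, -0.0, -1.0]]
wrist_force: [-0.7, 2.1, 2.3]
gripper_width: 0.206
gripper_force: 30.0
```

Gripped. Lift, then go to the cross board.

```bash
python3 -m pendant '[[[0,0,-15],[0,0,0]],[[0,0,-50],[0,0,0]],[[0,0,-85],[0,0,0]],[[0,0,-85],[0,0,0]],[[0,0,-85],[0,0,0]]]'
python3 -c "
from h import *
print(go(.4524,.2584,.141,3.1)[3], r.sense()['joints'])"
```

```text
time_s: 15.4
tcp_pos: [0.6056, -0.2846, 0.1922]
ee_rot: [[0.997, 0.077, 0.001], [0.077, -0.997, 0.0], [0.001, -0.0, -1.0]]
wrist_force: [-0.0, 1.1, -3.7]
gripper_width: 0.208
gripper_force: 30.0
(270, array([-1.106e+02, -5.533e+02,  3.000e-01]), array([-0.   , -0.001,  0.023])) [-1.13728587e+01  3.06684885e+01 -3.54574453e-01 -4.80033044e-02
 -5.89119611e+01  1.05841080e+02]
```

```bash
python3 -m pendant '[[[-110.5,-553,0],[0,0,0.023]],[[-110.5,-553,0],[0,0,0.023]],[[-110.5,-553,0],[0,0,0.023]],[[-110.5,-553,0],[0,0,0.023]],[[-110.5,-553,0],[0,0,0.023]],[[-110.5,-553,0],[0,0,0.023]],[[-110.5,-553,0],[0,0,0.023]],[[-110.5,-553,0],[0,0,0.023]],[[-110.5,-553,0],[0,0,0.023]],[[-110.5,-553,0],[0,0,0.023]]]'
python3 -c "
from h import *
print(go(.4524,.2584,.141,3.1)[3], r.sense()['joints'])"
```

```text
time_s: 16.4
tcp_pos: [0.4678, 0.1974, 0.1899]
ee_rot: [[0.998, 0.055, -0.003], [0.055, -0.998, -0.002], [-0.003, 0.002, -1.0]]
wrist_force: [1.2, 0.8, -3.6]
gripper_width: 0.202
gripper_force: 30.0
(270, array([-12.1, -61.7,  -2.2]), array([0.002, 0.003, 0.001])) [ 4.12087079e+01  1.67674258e+01 -2.38789144e+01 -3.70743797e-02
 -4.95822512e+01  5.19520769e+01]
```

```bash
python3 -m pendant '[[[-11,-52,0],[0,0,0]],[[-11,-52,0],[0,0,0]],[[-11,-52,0],[0,0,0]],[[-11,-52,0],[0,0,0]],[[-11,-52,0],[0,0,0]]]'
python3 -c "
from h import *
print(go(.4524,.2584,.061,3.1)[3])"
```

```text
time_s: 16.9
tcp_pos: [0.4558, 0.2461, 0.1908]
ee_rot: [[0.999, 0.053, -0.002], [0.053, -0.999, -0.001], [-0.002, 0.001, -1.0]]
wrist_force: [-0.0, 0.5, -4.4]
gripper_width: 0.202
gripper_force: 30.0
(270, array([ -2.7, -12.6,  78.8]), array([ 0.001,  0.002, -0.001]))
```

```bash
python3 -m pendant '[[[-3,-12,20],[0,0,0]],[[-3,-12,20],[0,0,0]],[[-3,-12,55],[0,0,0]],[[-3,-12,70],[0,0,0]],[[-3,-12,75],[0,0,0]],[[-3,-12,75],[0,0,0]],[[-3,-12,75],[0,0,0]]]'
```

```text
time_s: 17.6
tcp_pos: [0.4532, 0.2597, 0.1176]
ee_rot: [[0.998, 0.055, 0.002], [0.055, -0.998, 0.001], [0.002, -0.001, -1.0]]
wrist_force: [0.4, -0.1, -2.6]
gripper_width: 0.203
gripper_force: 30.0
```

```bash
python3 -m pendant '[[[-0.5,1,2],[0,0,0]],[[-0.5,1,3.5],[0,0,0]],[[-0.5,1,4.5],[0,0,0]],[[-0.5,1,5],[0,0,0]],[[-0.5,1,5],[0,0,0]]]'
```

```text
time_s: 18.1
tcp_pos: [0.4519, 0.2586, 0.1127]
ee_rot: [[0.998, 0.056, 0.001], [0.056, -0.998, 0.0], [0.001, -0.0, -1.0]]
wrist_force: [-1.8, -1.5, 4.5]
gripper_width: 0.208
gripper_force: 30.0
```

```bash
python3 -m pendant '[[[0,0,0],[0,0,0]],[[0,0,0],[0,0,0]],[[0,0,0],[0,0,0]],[[0,0,0],[0,0,0]],[[0,0,-10],[0,0,0]],[[0,0,-50],[0,0,0]],[[0,0,-80],[0,0,0]],[[0,0,-80],[0,0,0]],[[0,0,-80],[0,0,0]]]' 0.6
python3 - <<'E'
from h import *
cs=[cam("top"),cam("scene")]
print(fit(cs,"tee",(.6126,.2862),[0,10,20],z=.006))
print(go(.462,-.289,.141,290.1)[3])
E
```

```text
time_s: 19.0
tcp_pos: [0.4519, 0.2587, 0.1927]
ee_rot: [[0.998, 0.055, 0.001], [0.055, -0.998, 0.002], [0.002, -0.002, -1.0]]
wrist_force: [-0.4, -0.7, -0.1]
gripper_width: 0.597
gripper_force: 0.0
(np.float64(0.6766977882633569), np.float64(611.8245740149611), np.float64(285.4054735325167), np.float64(9.856063723175744))
(270, array([-19.4, 546.8,  -0.6]), array([2.000e-03, 1.000e-03, 1.275e+00]))
```

```bash
python3 -m pendant '[[[-19.5,547,0],[0,0,1.275]],[[-19.5,547,0],[0,0,1.275]],[[-19.5,547,0],[0,0,1.275]],[[-19.5,547,0],[0,0,1.275]],[[-19.5,547,0],[0,0,1.275]],[[-19.5,547,0],[0,0,1.275]],[[-19.5,547,0],[0,0,1.275]],[[-19.5,547,0],[0,0,1.275]],[[-19.5,547,0],[0,0,1.275]],[[-19.5,547,0],[0,0,1.275]]]'
python3 -c "
from h import *
print(go(.462,-.289,.141,290.1)[3], r.sense()['joints'])"
```

```text
time_s: 20.1
tcp_pos: [0.4607, -0.2433, 0.1903]
ee_rot: [[0.343, -0.939, -0.003], [-0.939, -0.343, 0.001], [-0.001, 0.002, -1.0]]
wrist_force: [1.2, 1.3, -0.8]
gripper_width: 0.6
gripper_force: 0.0
(270, array([43.3, 14.5, -1.7]), array([ 0.002,  0.001, -0.001])) [-9.98277136e+00  1.78821237e+01 -2.21150906e+01 -7.52251658e-03
 -5.01546539e+01  3.00235339e+01]
```

```bash
python3 -m pendant '[[[36,12,0],[0,0,0]],[[36,12,0],[0,0,0]],[[36,12,0],[0,0,0]],[[36,12,0],[0,0,0]],[[36,12,0],[0,0,0]]]'
python3 -c "
from h import *
print(go(.462,-.289,.055,290.1)[3])"
```

```text
time_s: 20.6
tcp_pos: [0.4627, -0.2781, 0.1913]
ee_rot: [[0.346, -0.938, -0.001], [-0.938, -0.346, 0.0], [-0.001, 0.001, -1.0]]
wrist_force: [0.5, -0.5, 0.1]
gripper_width: 0.596
gripper_force: 0.0
(270, array([10. ,  4.4, 85.3]), array([0.001, 0.001, 0.002]))
```

```bash
python3 -m pendant '[[[9.5,4,20],[0,0,0]],[[9.5,4,40],[0,0,0]],[[9.5,4,65],[0,0,0]],[[9.5,4,80],[0,0,0]],[[9.5,4,85],[0,0,0]],[[9.5,4,85],[0,0,0]],[[9.5,4,85],[0,0,0]]]'
python3 -m pendant '[[[0,0,0],[0,0,0]],[[0,0,0],[0,0,0]],[[0,0,0],[0,0,0]],[[0,0,0],[0,0,0]],[[0,0,0],[0,0,0]],[[0,0,0],[0,0,0]]]' 0
python3 -m pendant '[[[0,0,-15],[0,0,0]],[[0,0,-50],[0,0,0]],[[0,0,-90],[0,0,0]],[[0,0,-90],[0,0,0]],[[0,0,-90],[0,0,0]]]'
python3 -c "
from h import *
print(go(.6142,.0801,.141,.5)[3], r.sense()['joints'])"
```

```text
time_s: 21.3
tcp_pos: [0.463, -0.2893, 0.1074]
ee_rot: [[0.345, -0.939, 0.001], [-0.939, -0.345, -0.001], [0.001, -0.001, -1.0]]
wrist_force: [0.5, 0.0, 0.6]
gripper_width: 0.599
gripper_force: 0.0
time_s: 21.9
tcp_pos: [0.4626, -0.2897, 0.1067]
ee_rot: [[0.344, -0.939, 0.001], [-0.939, -0.344, -0.0], [0.001, -0.001, -1.0]]
wrist_force: [0.2, -0.4, 1.4]
gripper_width: 0.202
gripper_force: 29.8
time_s: 22.4
tcp_pos: [0.4617, -0.2893, 0.1965]
ee_rot: [[0.343, -0.939, 0.0], [-0.939, -0.343, 0.001], [-0.001, -0.0, -1.0]]
wrist_force: [0.7, 0.5, -3.9]
gripper_width: 0.207
gripper_force: 29.8
(270, array([-294.6, -269.9,    4.8]), array([-1.000e-03,  0.000e+00, -1.229e+00])) [-15.03464482  19.5143833  -18.48314773  -0.0673361  -52.00831684
  35.14173893]
```

```bash
python3 -m pendant '[[[-294,-270,0],[0,0,-1.229]],[[-294,-270,0],[0,0,-1.229]],[[-294,-270,0],[0,0,-1.229]],[[-294,-270,0],[0,0,-1.229]],[[-294,-270,0],[0,0,-1.229]],[[-294,-270,0],[0,0,-1.229]],[[-294,-270,0],[0,0,-1.229]],[[-294,-270,0],[0,0,-1.229]],[[-294,-270,0],[0,0,-1.229]],[[-294,-270,0],[0,0,-1.229]]]'
python3 -m pendant '[[[0,0,0],[0,0,0]],[[0,0,0],[0,0,0]]]'
python3 -c "
from h import *
print(go(.6142,.0801,.061,.5)[3])"
```

```text
time_s: 23.4
tcp_pos: [0.6134, 0.0803, 0.1932]
ee_rot: [[1.0, 0.01, -0.006], [0.01, -1.0, -0.002], [-0.006, 0.002, -1.0]]
wrist_force: [-1.0, -0.0, -3.2]
gripper_width: 0.206
gripper_force: 30.0
time_s: 23.6
tcp_pos: [0.6138, 0.078, 0.1956]
ee_rot: [[1.0, 0.007, -0.002], [0.007, -1.0, -0.001], [-0.002, 0.001, -1.0]]
wrist_force: [-0.2, 0.3, -2.9]
gripper_width: 0.202
gripper_force: 30.0
(270, array([ 0.6, -2.2, 83.6]), array([ 0.001,  0.002, -0.002]))
```

```bash
python3 -m pendant '[[[0.5,-1,40],[0,0,0]],[[0.5,-1,65],[0,0,0]],[[0.5,-1,76],[0,0,0]],[[0.5,-1,79],[0,0,0]],[[0.5,-1,79],[0,0,0]],[[0.5,-1,79],[0,0,0]]]'
```

```text
time_s: 24.2
tcp_pos: [0.6162, 0.0803, 0.1192]
ee_rot: [[1.0, 0.009, 0.003], [0.009, -1.0, 0.001], [0.003, -0.001, -1.0]]
wrist_force: [0.2, 0.1, -2.9]
gripper_width: 0.205
gripper_force: 30.0
```

```bash
python3 -m pendant '[[[-1.2,0,2],[0,0,0]],[[-1.2,0,4],[0,0,0]],[[-1.2,0,5.5],[0,0,0]],[[-1.2,0,6.5],[0,0,0]],[[-1.2,0,6.5],[0,0,0]],[[-1.2,0,6.5],[0,0,0]]]'
```

```text
time_s: 24.8
tcp_pos: [0.6141, 0.0805, 0.1126]
ee_rot: [[1.0, 0.01, 0.001], [0.01, -1.0, -0.0], [0.001, 0.0, -1.0]]
wrist_force: [-2.9, 0.3, 5.6]
gripper_width: 0.207
gripper_force: 30.0
```

Contact. Release, lift, and move the arm aside toward the right for a clear view.

```bash
python3 -m pendant '[[[0,0,0],[0,0,0]],[[0,0,0],[0,0,0]],[[0,0,0],[0,0,0]],[[0,0,0],[0,0,0]],[[0,0,-10],[0,0,0]],[[0,0,-50],[0,0,0]],[[0,0,-90],[0,0,0]],[[0,0,-90],[0,0,0]]]' 0.6
python3 -m pendant '[[[-160,500,-40],[0,0,0]],[[-160,500,-40],[0,0,0]],[[-160,500,-40],[0,0,0]],[[-160,500,-40],[0,0,0]],[[-160,500,-40],[0,0,0]],[[-160,500,-40],[0,0,0]],[[-160,500,-40],[0,0,0]],[[-160,500,-40],[0,0,0]],[[-160,500,-40],[0,0,0]],[[-160,500,-40],[0,0,0]]]'
python3 -m pendant '[[[0,60,0],[0,0,0]],[[0,60,0],[0,0,0]],[[0,60,0],[0,0,0]]]'
python3 - <<'E'
from h import *
cs=[cam("top"),cam("scene")]
cv2.imwrite("pics/f.png",cv2.resize(cs[0]["frame"][125:275,175:385,::-1],(798,570),interpolation=cv2.INTER_CUBIC))
for k,x,y,a in(("straight",.4594,-.0966,11.4),("tee",.6126,.2862,9.8),("cross",.4524,.2584,3.1),("elbow",.6142,.0801,.5)):
    print(k,np.round(fit(cs,k,(x,y),[a-8,a,a+8],z=.006),2),x,y,a)
E
```

```text
time_s: 25.6
tcp_pos: [0.6174, 0.0811, 0.2086]
ee_rot: [[1.0, 0.011, 0.014], [0.011, -1.0, 0.003], [0.014, -0.003, -1.0]]
wrist_force: [1.1, 0.6, 0.2]
gripper_width: 0.601
gripper_force: 0.0
time_s: 26.6
tcp_pos: [0.4656, -0.3978, 0.2398]
ee_rot: [[1.0, 0.009, 0.001], [0.009, -1.0, -0.001], [0.001, 0.001, -1.0]]
wrist_force: [1.4, -0.6, -0.2]
gripper_width: 0.604
gripper_force: 0.0
time_s: 26.9
tcp_pos: [0.4663, -0.4575, 0.2384]
ee_rot: [[1.0, 0.006, -0.0], [0.006, -1.0, 0.0], [-0.0, -0.0, -1.0]]
wrist_force: [-0.5, -0.2, -0.5]
gripper_width: 0.6
gripper_force: 0.0
straight [  0.61 460.31 -96.62  11.53] 0.4594 -0.0966 11.4
tee [5.9000e-01 6.1185e+02 2.8544e+02 1.0160e+01] 0.6126 0.2862 9.8
cross [  0.56 452.4  257.03   3.38] 0.4524 0.2584 3.1
elbow [ 4.8000e-01  6.1356e+02  7.9910e+01 -1.6000e-01] 0.6142 0.0801 0.5
```

View pics/f.png

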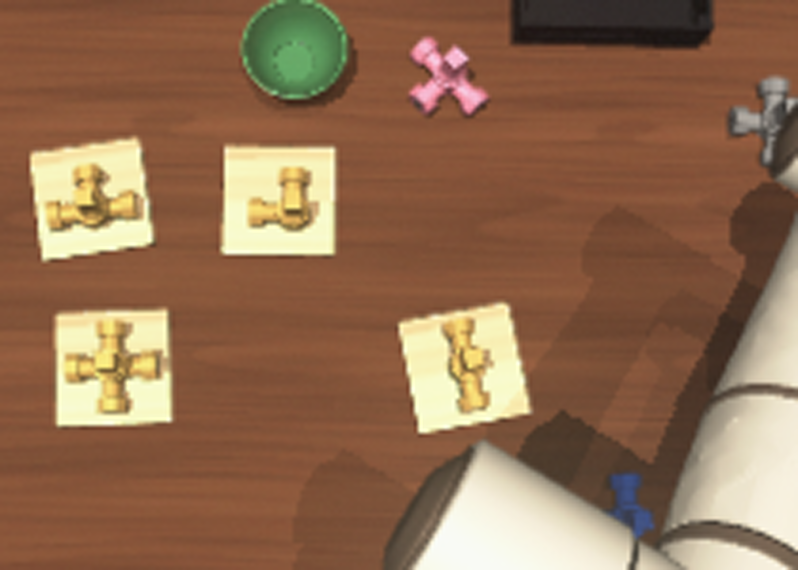

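The tee (92,205), elbow (288,205), cross (113,365) and straight (463,362) all cover their outlines, about 1 mm and 1° off by the fits. The bowl and the look-alikes have not been disturbed.

```bash
python3 -c "
from station import r
print(r.finish_job())"
```

```text
the job is handed in; nothing more can be done
None
```

All four brass valves were set down flat on their matching boards, within about 1.5 mm and 1° of the outlines by camera fit. The bowl, wrench and look-alikes were left alone, and the job was handed in at about 27 s.

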